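# Unstack the sterilised labware into its trays

## Task

The clean labware has come out of the steriliser in one stack: take it apart from the top down, one piece at a time, and set each piece flat and upright inside the rim of the tray of its own shape and size, the bottle in the small round tray, the round jar in the large round one, the short grey box in the short rectangular one and the long steel box in the long rectangular one. Finish and let go of each piece before taking the next; set them down without dropping or tipping any. Leave the amber bottle and the white cup where they stand.

Things in the scene. Friction and masses are not known exactly. Their poses are not given: they have to be found in the camera images.
- bottle_mid (a point): Small white plastic bottle with a black cap, 56 mm tall: body 34 mm across up to 40 mm, cap 22 mm across above. Top of the stack. The point is on its axis half-way up (28 mm above its underside, so on the body), z up; about 100 g.
- jar_mid (a point): Plain round metal jar, closed, a straight cylinder 52 mm across and 50 mm tall. Stands under the bottle, roughly centred on the short box. The point is its centre, 25 mm above its underside, z up; about 220 g.
- tip_box_mid (a point): Short grey plastic box (pipette tip box), closed, 84 mm (its x) by 56 mm (its y) by 52 mm tall, straight sides. Stands on the long steel box. The point is its centre, 26 mm above its underside; about 220 g.
- steel_box_mid (a point): Long stainless steel instrument box, closed, 130 mm (its x) by 62 mm (its y) by 50 mm tall, straight sides, small dark latches (3 mm proud) on the two ends. Bottom of the stack, stands on the bench. The point is its centre, 25 mm above its underside; about 450 g.
- tray_small: Fixed shallow tray with a black floor inside a raised steel rim; origin at the centre of its underside, z up. Its floor is 4 mm above the bench, the 4 mm wide rim 7 mm above the bench (3 mm above the floor). Small round one: inside 50 mm across, outside 58 mm. For the bottle.
- tray_wide: Fixed shallow tray with a black floor inside a raised steel rim; origin at the centre of its underside, z up. Its floor is 4 mm above the bench, the 4 mm wide rim 7 mm above the bench (3 mm above the floor). Large round one: inside 68 mm across, outside 76 mm. For the jar.
- tray_short: Fixed shallow tray with a black floor inside a raised steel rim; origin at the centre of its underside, z up. Its floor is 4 mm above the bench, the 4 mm wide rim 7 mm above the bench (3 mm above the floor). Short rectangular one: inside 100 mm (x) by 72 mm (y), outside 108 by 80 mm. For the short grey box, long sides parallel.
- tray_long: Fixed shallow tray with a black floor inside a raised steel rim; origin at the centre of its underside, z up. Its floor is 4 mm above the bench, the 4 mm wide rim 7 mm above the bench (3 mm above the floor). Long rectangular one: inside 146 mm (x) by 78 mm (y), outside 154 by 86 mm. For the long steel box, long sides parallel.
- flask: Bystander, loose: amber glass bottle with a white cap, 42 mm across, 85 mm tall, near the middle of the work area. Origin at the centre of its underside. Leave it alone.
- beaker: Bystander, loose: small white porcelain cup, 42 mm across, 55 mm tall, between the robot and the amber bottle. Origin at the centre of its underside. Leave it alone.
Mind the look-alikes: they are no part of the job. What is shaped like the part that bears bottle_mid but red is not meant.

How it is judged:
By the outcome, as a careful person would: the job done as asked, in the order asked, and still so for the second after the job is handed in, with the robot touching nothing.
It also fails if it takes over 131 s, if anything falls off the work surface, if the arm or the gripper's body presses on something with over 40 N, if the wrist force passes 120 N, or if a joint passes its speed limit or range.

## Robot

A 6-joint arm with a two-finger parallel gripper is mounted at the origin on the work surface. World frame = base frame: x ahead of the robot, y to its left, z up, the work surface at z = 0. Lengths are in mm, angles in rad, forces in N, time in s.
With the tool pointing down it reaches from about 350 to 975 mm from the base axis. Payload 7.1 kg.
Tool frame: the origin (TCP) lies between the finger pads; the fingertips stand 8 mm ahead of it and the grasp point (between the pads) lies 11 mm behind it; z points along the fingers, y is the line along which they close (so a half turn about z gives the same grasp; the last joint's range is limited). The gripper opens to 88 mm and grips with 3 to 60 N. Pads are 20 mm wide; open, the fingers measure 115 mm over their backs; the gripper's body (75 mm by 178 mm) begins 61 mm behind the grasp point.
Start: joints at [1.086, 0.423, 1.63, -0, 1.089, -0.019], TCP at [280.679, 558.412, 230.675] pointing down, gripper open.
Joint ranges: [-3, 3], [-0.9, 2.11], [0.09, 2.58], [-1.31, 4.45], [0.11, 2.69], [-2.54, 2.54]. Speed limits (rad/s): [2.39, 2.39, 3.01, 3.14, 3.14, 3.14].

## Interface

Orientations are given as a unit quaternion [x, y, z, w].
In Python, from plant import * gives the robot as it stands.
- The arm moves only by the tool arm_command, never from a script. Its argument "commands" is a list of rows, each a list of 5 numbers: the finger opening in cm, from 0 to 8.78, then the shift along the tool's x, y, z in cm, then the turn about the tool's z in degrees. In form: [[gripper, x, y, z, turn], ...]. A call has 1 to 20 rows; each row is the pose to reach, as a shift and turn from the pose commanded when the call began, along the tool's axes at that moment; what a row does not reach only later rows make up. A row lasts 1/12 s, in which the tool goes at most 41.7 mm and 7.16 degrees, less where a joint would pass 70% of its speed; a pose out of reach is approached as far as the arm can. A call with a gripper value outside its range is refused whole. The fingers move at their own pace and stop on an object; "grip_force" is the grip in N (left out, the last holds). Time passes only in rows, so rows that repeat a pose let the fingers close. It gives the time, the measured TCP pose, the force, the opening and the grip force at its end, in the units of the state.
- observe(): the state, without advancing time (a new reading comes with each control period).
- capture(name): name is "scene" or "top" or "wrist"; returns the picture (400x640x3 uint8, red, green, blue); there is no depth.
- calibration(name): a dict with "fx", "fy", "cx", "cy" (pixels), "origin" and "rotation" of the camera in the world. Camera axes: x right, y down, z forward; pixel columns grow to the right and rows downward; lengths in mm; the calibration is good to about 2 mm. A picture is of the moment at which its call begins: read the wrist's pose just before it. calibration takes no time and is no camera call; for the wrist camera it gives the pose at the moment of the call.
- sign_off(): hands the job in; it is judged then, once.
The state is a dict: "t": time; "qpos": joint angles; "qd": joint speeds; "joint_efforts": joint torques, N m; "tool_pos": TCP position; "tool_rot": TCP orientation; "contact_force": force on the tool from outside, world axes, zero at the start; "torque": the same for the moment, N m; "opening": finger opening in mm; "grip_force": force on a finger pad.
Only numpy, scipy, OpenCV 4.12 (cv2) and the standard library are available. Lean on these libraries where they do the work, as an engineer would, in place of code of your own. Each camera call takes 0.05 s, during which the arm holds its last target. There are 200 camera calls.

## Working session

There is one attempt and no reset: what is moved stays moved. The work goes in short steps, Python scripts to look and compute and a tool call to move; the robot and the scene stay as the last step left them, time stands still between calls to the robot, and variables do not carry over. Pictures are saved under pics/ and viewed, at most 15 in all, crops included, and the job is handed in when it is done.

Besides the shell and the picture viewer there is one more tool, called after "Call:" as name([rows], argument=value, ...), one row to a line, values as JSON. arm_command: Moves the arm, as the interface text tells. Its arguments: {"type":"object","properties":{"commands":{"type":"array"},"grip_force":{"type":"number"}},"required":["commands"]}

```bash
mkdir -p pics; cat > h.py <<'E'
from plant import *
import numpy as np, cv2
def save(n,f,crop=None,s=1):
    im=capture(n)
    cv2.imwrite(f'pics/{f}_full.png',im[...,::-1])
    if crop: 
        a,b,c,d=crop; im=im[b:d,a:c]
    im=cv2.resize(im,None,fx=s,fy=s,interpolation=cv2.INTER_CUBIC)
    cv2.imwrite(f'pics/{f}.png',im[...,::-1])
def px(n,u,v,z):
    c=calibration(n);R=np.array(c['rotation']).reshape(3,3);o=np.array(c['origin'])
    d=R@np.array([(u-c['cx'])/c['fx'],(v-c['cy'])/c['fy'],1]);return o+d*(z-o[2])/d[2]
def proj(n,p):
    c=calibration(n);R=np.array(c['rotation']).reshape(3,3);q=R.T@(np.array(p,float)-np.array(c['origin']))
    return q[0]/q[2]*c['fx']+c['cx'],q[1]/q[2]*c['fy']+c['cy']
E
python3 - <<'E'
from h import *
save('top','top1',None,1.25);save('scene','scene1',None,1.25)
s=observe();print(s['t'],s['tool_pos'],s['tool_rot'],s['opening'])
for n in('top','scene','wrist'):
    print(n,calibration(n))
E
```

```text
0.1 [280.43966159 558.01065987 230.00742866] [ 2.30778263e-01  9.73006141e-01 -6.45589956e-04 -1.60133075e-04] 87.8835656377557
top {'fx': 483.5009384030538, 'fy': 483.5009384030538, 'cx': 316.76438660280655, 'cy': 193.44679824000073, 'origin': array([ 358.67976727,  -51.01079538, 1265.29803967]), 'rotation': array([ 0.73224684, -0.67339693,  0.06764708, -0.07599352])}
scene {'fx': 470.1709112580383, 'fy': 470.1709112580383, 'cx': 311.6447059807333, 'cy': 200.44741093260012, 'origin': array([1276.27976648, -586.60671744,  716.07899259]), 'rotation': array([ 0.79381397,  0.38200337, -0.20233421, -0.42777761])}
wrist {'fx': 311.4593534437677, 'fy': 311.4593534437677, 'cx': 323.8500453763376, 'cy': 197.65236230940218, 'origin': array([220.50922378, 587.38974116, 384.4631247 ]), 'rotation': array([0.84442431, 0.52091197, 0.06505968, 0.10660927])}
```

Rotation is a quaternion; fix the helper and view.

```bash
sed -i "s/np.array(c\['rotation'\]).reshape(3,3)/Rot.from_quat(c['rotation']).as_matrix()/; 2a from scipy.spatial.transform import Rotation as Rot" h.py; cat h.py | head -4
```

```text
from plant import *
import numpy as np, cv2
from scipy.spatial.transform import Rotation as Rot
def save(n,f,crop=None,s=1):
```

View pics/top1.png

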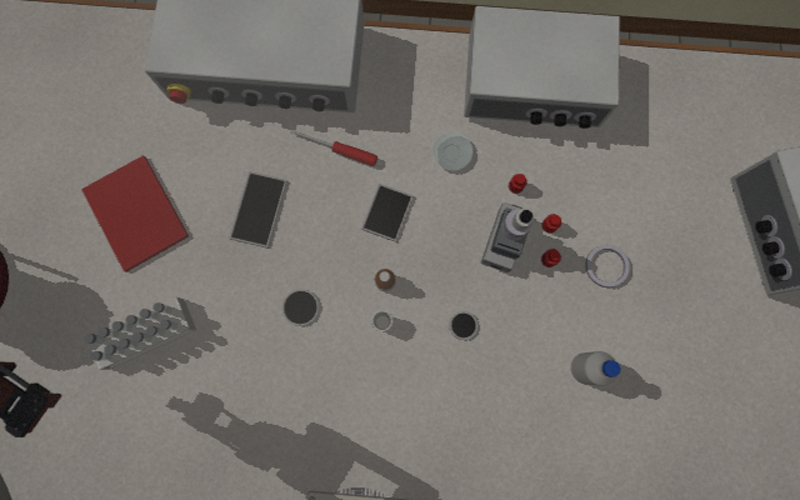

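View pics/scene1.png

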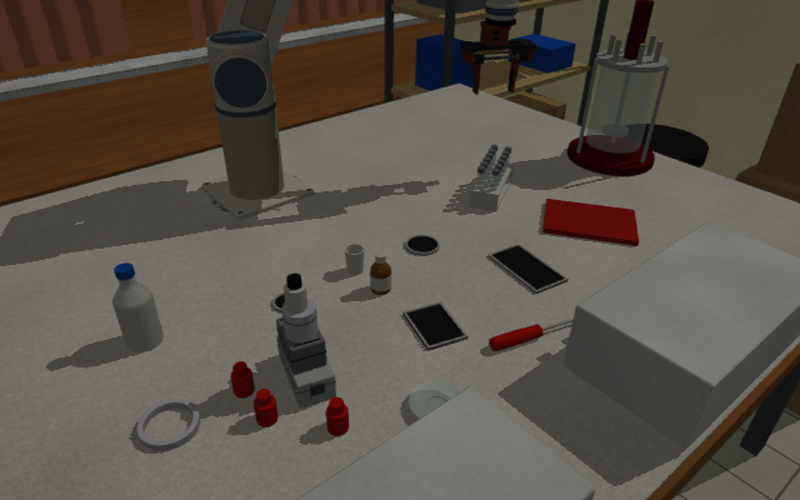

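Top view (800 px scale): the stack is at (505,237) with the white bottle's black cap at (525,215). The trays are long (260,210), short (388,212), wide (301,308) and small (464,326). The amber bottle is at (385,279) and the cup at (382,321).
Candidates for the bottle: red ones at (517,183), (552,223) and (551,257), the large white bottle with a blue cap at (600,369), and the white one with a black cap on the stack at (525,215). I choose the last.

```bash
python3 - <<'E'
import cv2
t=cv2.imread('pics/top1_full.png')
cv2.imwrite('pics/c1.png',cv2.resize(t[140:240,370:470],None,fx=6,fy=6,interpolation=cv2.INTER_CUBIC))
cv2.imwrite('pics/c2.png',cv2.resize(t[125:285,175:395],None,fx=3.6,fy=3.6,interpolation=cv2.INTER_CUBIC))
E
```

```text
(no output)
```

View pics/c1.png

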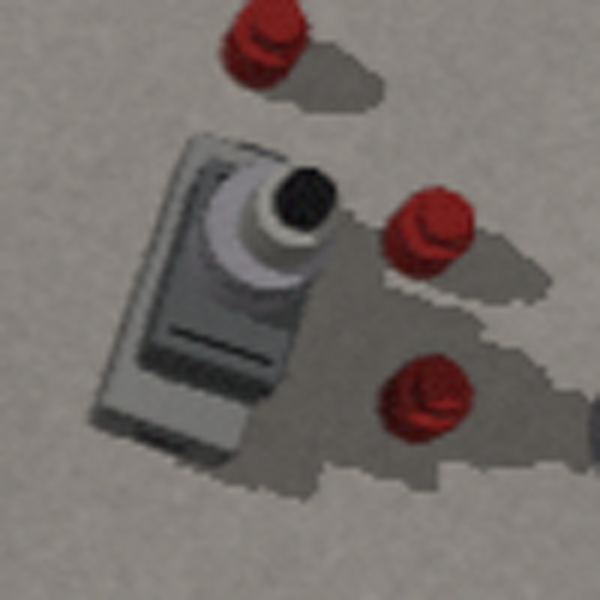

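View pics/c2.png

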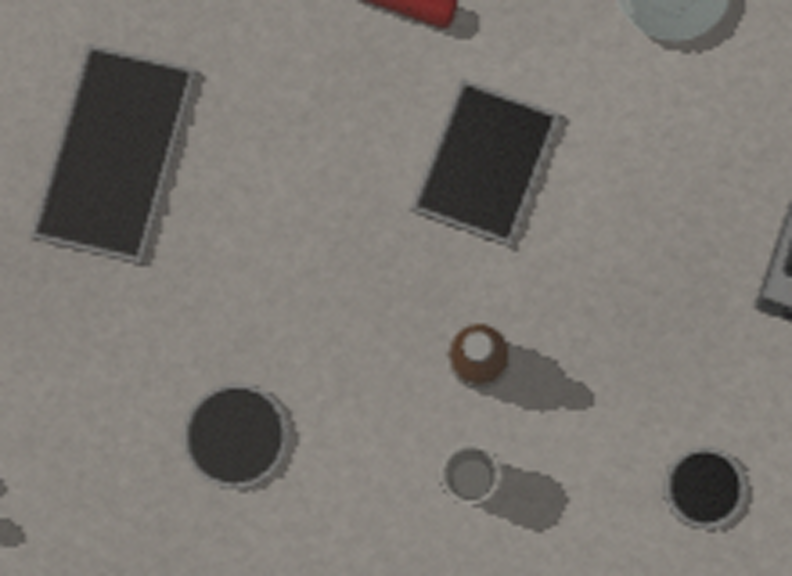

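The crop confirms it: white body, black cap at (306,198) in the crop, standing on the jar, grey box and steel box. The red ones stand on the bench. Second crop: inner corners of the long and short trays and the round floors at (236,436) and (706,487). The cup and amber bottle are well separated from them.

```bash
python3 - <<'E'
from h import *
c2=lambda u,v,z:px('top',175+(u+.5)/3.6-.5,125+(v+.5)/3.6-.5,z)
c1=lambda u,v,z:px('top',370+(u+.5)/6-.5,140+(v+.5)/6-.5,z)
np.set_printoptions(precision=1,suppress=True)
for n,q in(('long',[(92,50),(192,72),(142,258),(38,238)]),('short',[(466,86),(556,118),(510,240),(418,208)])):
    P=np.array([c2(*a,5) for a in q])[:,:2].astype(np.float32)
    print(n,P.mean(0),[np.linalg.norm(P[i]-P[i-1]) for i in range(4)],np.degrees(np.arctan2(*(P[0]-P[3])[::-1])),np.degrees(np.arctan2(*(P[1]-P[2])[::-1])))
print('wide',c2(236,436,4),'small',c2(706,487,4),'flask',c2(478,345,85),'beak',c2(472,474,55))
print('cap',c1(306,198,208),'jar',c1(268,225,152))
print('reds',c1(275,15,56),c1(442,210,56),c1(440,377,56))
a,b=c1(195,133,50),c1(92,407,50);print('steel edge',a,b,np.linalg.norm(a-b),np.degrees(np.arctan2(*(a-b)[:2][::-1])))
s=observe();R=Rot.from_quat(s['tool_rot']).as_matrix();print(R)
c=calibration('wrist');print(R.T@(c['origin']-s['tool_pos']));print(R.T@Rot.from_quat(c['rotation']).as_matrix())
E
```

```text
long [665.  275.9] [np.float32(149.29228), np.float32(78.44015), np.float32(146.76607), np.float32(79.222946)] -7.9280596 -7.6361194
short [681.1  -1.7] [np.float32(100.680176), np.float32(72.21352), np.float32(99.76653), np.float32(72.568)] -15.629809 -15.4306135
wide [462.7 162.2   4. ] small [ 454.6 -179.1    4. ] flask [531.7  -9.4  85. ] beak [446.1 -12.1  55. ]
cap [ 643.4 -258.1  208. ] jar [ 646.3 -254.6  152. ]
reds [ 765.2 -271.1   56. ] [ 683.9 -346.2   56. ] [ 610.9 -347.6   56. ]
steel edge [ 711. -240.   50.] [ 586.9 -202.2   50. ] 129.74062702338216 -16.926487356870872
[[-0.9  0.4 -0. ]
 [ 0.4  0.9 -0. ]
 [ 0.  -0.  -1. ]]
[  66.7   -0.9 -154.5]
[[ 0.  -1.  -0.2]
 [ 1.   0.   0. ]
 [-0.  -0.2  1. ]]
```

```bash
cat >> h.py <<'E'
def go(x,y,z,yang=None):
    s=observe();R=Rot.from_quat(s['tool_rot']).as_matrix();p=s['tool_pos']
    a=np.degrees(np.arctan2(R[1,1],R[0,1]));d=R.T@(np.array([x,y,z])-p)/10
    print('t',round(s['t'],2),'pos',p.round(1),'yang',round(a,1),'open',round(s['opening'],1),'-> row',d.round(2),'turn',None if yang is None else round((a-yang+180)%360-180,1))
E
python3 -c "
from h import *
go(640,-254,330,73.1)"
```

```text
t 0.1 pos [280.4 558.  230. ] yang 63.3 open 87.9 -> row [-68.59 -56.42  -9.93] turn -9.8
```

Call:
arm_command([
  [8.78,0,0,-5,0],
  [8.78,-3,-2.5,-9.9,-2],
  [8.78,-68.6,-56.4,-9.9,-9.8],
  [8.78,-68.6,-56.4,-9.9,-9.8],
  [8.78,-68.6,-56.4,-9.9,-9.8],
  [8.78,-68.6,-56.4,-9.9,-9.8],
  [8.78,-68.6,-56.4,-9.9,-9.8],
  [8.78,-68.6,-56.4,-9.9,-9.8],
  [8.78,-68.6,-56.4,-9.9,-9.8],
  [8.78,-68.6,-56.4,-9.9,-9.8],
  [8.78,-68.6,-56.4,-9.9,-9.8],
  [8.78,-68.6,-56.4,-9.9,-9.8],
  [8.78,-68.6,-56.4,-9.9,-9.8],
  [8.78,-68.6,-56.4,-9.9,-9.8],
  [8.78,-68.6,-56.4,-9.9,-9.8],
  [8.78,-68.6,-56.4,-9.9,-9.8],
  [8.78,-68.6,-56.4,-9.9,-9.8],
  [8.78,-68.6,-56.4,-9.9,-9.8],
  [8.78,-68.6,-56.4,-9.9,-9.8],
  [8.78,-68.6,-56.4,-9.9,-9.8],
])

```text
t: 1.77
tool_pos: [593.9, -150.7, 326.3]
tool_rot: [0.147, 0.989, 0.0, -0.0]
contact_force: [-0.1, 0.9, 0.2]
opening: 87.8
grip_force: 0.0
```

```bash
python3 -c "
from h import *
go(640,-254,330,73.1)"
```

```text
t 1.77 pos [ 593.9 -150.7  326.3] yang 73.1 open 87.8 -> row [-7.41 -8.55 -0.37] turn -0.0
```

Call:
arm_command([
  [8.78,-6,-7,0,0],
  [8.78,-6,-7,0,0],
  [8.78,-6,-7,0,0],
  [8.78,-6,-7,0,0],
  [8.78,-6,-7,0,0],
  [8.78,-6,-7,0,0],
])

```text
t: 2.27
tool_pos: [630.2, -231.5, 326.3]
tool_rot: [0.146, 0.989, 0.0, -0.001]
contact_force: [0.6, 0.5, -0.2]
opening: 87.6
grip_force: 0.0
```

```bash
python3 - <<'E'
from h import *
go(644,-256,330,73.1)
save('wrist','w1',None,1.25)
for n,p in(('cap',(643.4,-258,208)),('jar',(646,-255,152)),('grey',(643,-254,102)),('steel',(640,-251,50))):print(n,np.array(proj('wrist',p))*1.25)
E
```

```text
t 2.27 pos [ 630.2 -231.5  326.3] yang 73.2 open 87.6 -> row [-2.03 -1.94 -0.37] turn 0.1
cap [376.30651721 270.02462157]
jar [384.9916711  252.33010667]
grey [387.49498256 236.23247766]
steel [391.21545571 222.81206372]
```

View pics/w1.png

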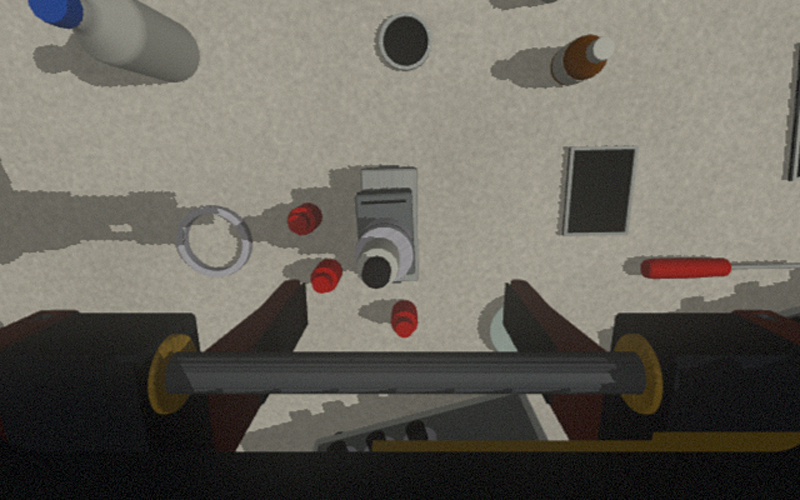

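The wrist view shows the cap at (377,271), where the top camera predicted it at (376,270). The steel and grey box edges run parallel to the tool axes. I'll grasp the bottle body.

```bash
python3 -c "
from h import *
go(643.5,-258,167,73.1)"
```

```text
t 2.32 pos [ 630.3 -231.3  326.6] yang 73.2 open 87.8 -> row [-2.05 -2.18 15.96] turn 0.1
```

Call:
arm_command([
  [8.78,-2,-2.2,0,0],
  [8.78,-2,-2.2,1,0],
  [8.78,-2,-2.2,4,0],
  [8.78,-2,-2.2,7,0],
  [8.78,-2,-2.2,10,0],
  [8.78,-2,-2.2,12.5,0],
  [8.78,-2,-2.2,14.5,0],
  [8.78,-2,-2.2,15.5,0],
  [8.78,-2,-2.2,15.9,0],
  [8.78,-2,-2.2,15.9,0],
  [8.78,-2,-2.2,15.9,0],
  [8.78,-2,-2.2,15.9,0],
])

```text
t: 3.32
tool_pos: [644.5, -260.0, 169.5]
tool_rot: [0.147, 0.989, -0.0, 0.001]
contact_force: [-0.3, 0.2, -0.5]
opening: 87.9
grip_force: 0.0
```

```bash
python3 - <<'E'
from h import *
go(643.5,-258,167,73.1)
save('wrist','w2',(160,100,520,330),2)
print(proj('wrist',(643.4,-258,208)))
E
```

```text
t 3.32 pos [ 644.5 -260.   169.5] yang 73.1 open 87.9 -> row [0.15 0.16 0.25] turn 0.0
(np.float64(330.049752514515), np.float64(281.71858775641783))
```

View pics/w2.png

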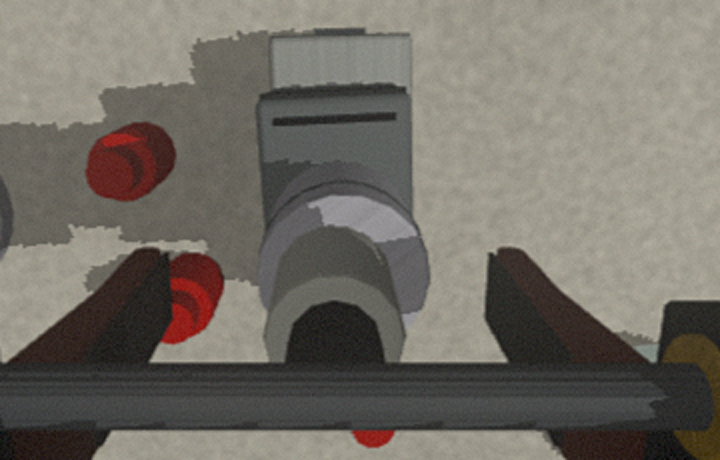

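The bottle is between the fingers, its body centred at u≈335 in the crop against a finger midpoint of about 330. Closing now.

Call:
arm_command([
  [8.78,0.15,0.1,0.2,0],
  [6,0.15,0.1,0.2,0],
  [4,0.15,0.1,0.2,0],
  [3,0.15,0.1,0.2,0],
  [3,0.15,0.1,0.2,0],
  [3,0.15,0.1,0.2,0],
  [3,0.15,0.1,0.2,0],
  [3,0.15,0.1,0.2,0],
  [3,0.15,0.1,0.2,0],
  [3,0.15,0.1,0.2,0],
], grip_force=12)

```text
t: 4.2
tool_pos: [642.4, -258.4, 165.6]
tool_rot: [0.147, 0.989, 0.0, -0.0]
contact_force: [0.2, -0.0, -0.0]
opening: 33.7
grip_force: 12.0
```

```bash
python3 -c "
from h import *
print(observe()['grip_force']);go(454.6,-179,240,73.1)"
```

```text
12.000075280666351
t 4.2 pos [ 642.4 -258.4  165.6] yang 73.1 open 33.7 -> row [20.28  2.14 -7.44] turn 0.0
```

Call:
arm_command([
  [3,0,0,-1,0],
  [3,0,0,-3,0],
  [3,0,0,-5.5,0],
  [3,1,0.1,-7.4,0],
  [3,3.5,0.4,-7.4,0],
  [3,6.5,0.7,-7.4,0],
  [3,9.5,1,-7.4,0],
  [3,12.5,1.3,-6,0],
  [3,15.5,1.6,-4,0],
  [3,18,1.9,-2,0],
  [3,19.5,2.1,0,0],
  [3,20.3,2.1,2,0],
  [3,20.3,2.1,4,0],
  [3,20.3,2.1,6,0],
  [3,20.3,2.1,8,0],
  [3,20.3,2.1,9,0],
  [3,20.3,2.1,9,0],
  [3,20.3,2.1,9,0],
  [3,20.3,2.1,9,0],
])

```text
t: 5.78
tool_pos: [455.1, -179.7, 76.6]
tool_rot: [0.147, 0.989, -0.0, 0.001]
contact_force: [-0.3, -0.0, -0.1]
opening: 33.7
grip_force: 12.0
```

```bash
python3 - <<'E'
from h import *
go(454.6,-179,18,73.1)
save('wrist','w3',(160,100,520,330),2)
print(proj('wrist',(454.6,-179.1,7)))
# refine tray by ring pixels: rim points
save('top','t3',(320,200,440,320),5)
E
```

```text
t 5.78 pos [ 455.1 -179.7   76.6] yang 73.1 open 33.7 -> row [0.07 0.05 5.86] turn 0.0
(np.float64(325.67577376341814), np.float64(208.88940907951525))
```

View pics/w3.png

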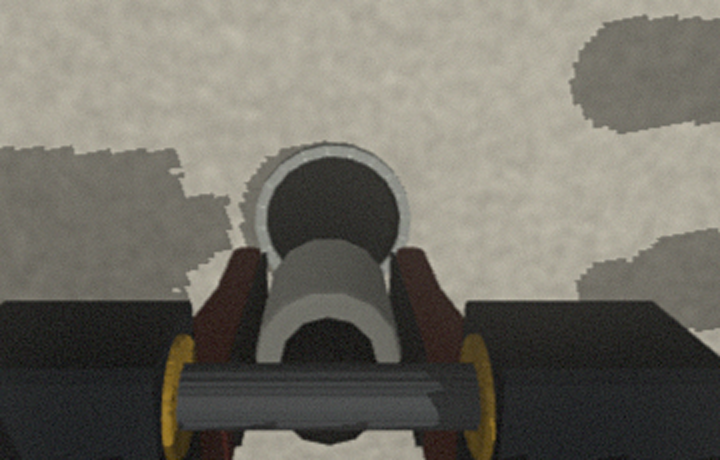

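The tray's outer ring is centred at about (333,221) in the crop, within 1 mm of where I expected it. Lowering the bottle.

Call:
arm_command([
  [3,0.05,0.05,2,0],
  [3,0.05,0.05,3.5,0],
  [3,0.05,0.05,4.5,0],
  [3,0.05,0.05,5.2,0],
  [3,0.05,0.05,5.5,0],
  [3,0.05,0.05,5.7,0],
  [3,0.05,0.05,5.8,0],
  [3,0.05,0.05,5.85,0],
  [3,0.05,0.05,5.85,0],
  [3,0.05,0.05,5.85,0],
])

```text
t: 6.72
tool_pos: [454.3, -178.9, 17.5]
tool_rot: [0.147, 0.989, -0.0, 0.0]
contact_force: [0.6, 0.6, -0.1]
opening: 33.5
grip_force: 12.0
```

```bash
python3 -c "
from h import *
print(observe()['contact_force'])
go(454.6,-179,17.6,73.1)"
```

```text
[ 0.60050906  0.63416305 -0.08693091]
t 6.72 pos [ 454.3 -178.9   17.5] yang 73.1 open 33.5 -> row [-0.03  0.   -0.01] turn 0.0
```

Call:
arm_command([
  [3,0,0,0.1,0],
  [3,0,0,0.1,0],
  [3,0,0,0.1,0],
])

```text
t: 6.97
tool_pos: [454.5, -179.0, 17.1]
tool_rot: [0.147, 0.989, -0.0, 0.001]
contact_force: [-0.4, -0.0, 9.1]
opening: 33.9
grip_force: 12.0
```

Contact at 9 N, so the bottle is down. Releasing, retreating and going over the jar.

Call:
arm_command([
  [4,0,0,0,0],
  [5,0,0,0,0],
  [6,0,0,0,0],
  [7,0,0,0,0],
  [7.5,0,0,0,0],
  [7.5,0,0,-2,0],
  [7.5,0,0,-5,0],
  [7.5,0,0,-9,0],
  [7.5,0,0,-13,0],
  [8.78,0,0,-17,0],
  [8.78,0,0,-21,0],
  [8.78,-2,-0.2,-24,0],
  [8.78,-5,-0.5,-25,0],
  [8.78,-9,-0.9,-25,0],
  [8.78,-12,-1.2,-25,0],
  [8.78,-15,-1.4,-25,0],
  [8.78,-18,-1.6,-25,0],
  [8.78,-20,-1.8,-25,0],
  [8.78,-20,-1.8,-25,0],
  [8.78,-20,-1.8,-25,0],
])

```text
t: 8.63
tool_pos: [640.0, -254.0, 265.0]
tool_rot: [0.147, 0.989, 0.0, -0.001]
contact_force: [1.0, 0.2, -0.3]
opening: 87.7
grip_force: 0.0
```

```bash
python3 - <<'E'
from h import *
go(646,-255,117,73.1)
save('wrist','w4',(200,80,500,280),2.6)
save('top','t4',(340,120,460,280),3.6)
for n,p in(('jar',(646,-255,152)),('grey',(643,-254,102)),('steel',(640,-251,50))):u,v=proj('wrist',p);print(n,(u-200)*2.6,(v-80)*2.6)
E
```

```text
t 8.63 pos [ 640. -254.  265.] yang 73.1 open 87.7 -> row [-0.63  0.08 14.8 ] turn 0.0
jar 326.6503405924237 322.00241646674397
grey 326.1610962342489 281.4314970693635
steel 329.9083607351593 249.20656035366318
```

View pics/w4.png

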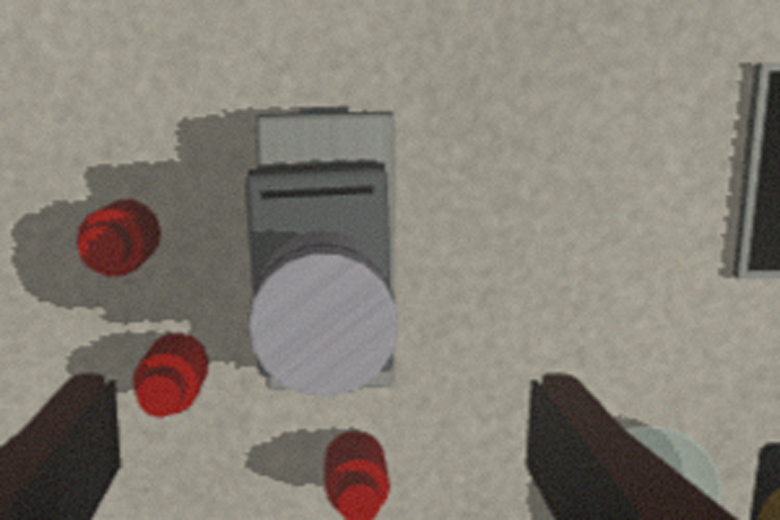

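View pics/t4.png

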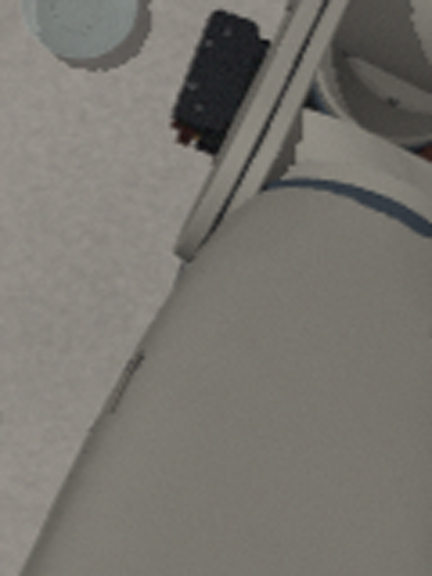

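The jar's top is centred at (324,323), against an expected (327,322), so its position is confirmed. The top camera is blocked by the arm. Grasping the jar.

Call:
arm_command([
  [8.78,-0.6,0.05,2,0],
  [8.78,-0.6,0.05,5,0],
  [8.78,-0.6,0.05,8,0],
  [8.78,-0.6,0.05,11,0],
  [8.78,-0.6,0.05,13,0],
  [8.78,-0.6,0.05,14.2,0],
  [8.78,-0.6,0.05,14.7,0],
  [8.78,-0.6,0.05,14.7,0],
  [7,-0.6,0.05,14.7,0],
  [6,-0.6,0.05,14.7,0],
  [5,-0.6,0.05,14.7,0],
  [4.8,-0.6,0.05,14.7,0],
  [4.8,-0.6,0.05,14.7,0],
  [4.8,-0.6,0.05,14.7,0],
  [4.8,-0.6,0.05,14.7,0],
  [4.8,-0.6,0.05,14.7,0],
], grip_force=20)

```text
t: 10.07
tool_pos: [646.2, -255.5, 119.6]
tool_rot: [0.147, 0.989, -0.0, 0.0]
contact_force: [-1.5, -0.5, 4.2]
opening: 51.8
grip_force: 20.0
```

```bash
python3 -c "
from h import *
go(462.7,162,117,73.1)"
```

```text
t 10.07 pos [ 646.2 -255.5  119.6] yang 73.1 open 51.8 -> row [29.69 34.62  0.24] turn 0.0
```

Call:
arm_command([
  [4.8,0,0,-0.6,0],
  [4.8,0,0,-2,0],
  [4.8,0,0,-4.5,0],
  [4.8,0,0,-7.5,0],
  [4.8,0.5,0.6,-10,0],
  [4.8,2,2.3,-11,0],
  [4.8,4,4.6,-11,0],
  [4.8,6.5,7.5,-11,0],
  [4.8,9,10.5,-11,0],
  [4.8,11.5,13.4,-11,0],
  [4.8,14,16.3,-11,0],
  [4.8,16.5,19.2,-11,0],
  [4.8,19,22.1,-11,0],
  [4.8,21.5,25,-11,0],
  [4.8,24,28,-11,0],
  [4.8,26.5,30.9,-11,0],
  [4.8,28.5,33.3,-11,0],
  [4.8,29.7,34.6,-10,0],
  [4.8,29.7,34.6,-8,0],
  [4.8,29.7,34.6,-6,0],
])

```text
t: 11.73
tool_pos: [462.5, 163.6, 180.2]
tool_rot: [0.146, 0.989, 0.001, 0.001]
contact_force: [0.2, -0.7, -3.1]
opening: 52.0
grip_force: 20.0
```

```bash
python3 -c "
from h import *
go(462.7,162,75,73.1)"
```

```text
t 11.73 pos [462.5 163.6 180.2] yang 73.3 open 52.0 -> row [-0.04 -0.17 10.52] turn 0.2
```

Call:
arm_command([
  [4.8,0,-0.1,2.5,0],
  [4.8,0,-0.1,5,0],
  [4.8,0,-0.1,7.5,0],
  [4.8,0,-0.1,9.5,0],
  [4.8,0,-0.1,10.5,0],
  [4.8,0,-0.1,10.5,0],
  [4.8,0,-0.1,10.5,0],
])

```text
t: 12.32
tool_pos: [462.3, 161.2, 74.6]
tool_rot: [0.147, 0.989, -0.0, -0.0]
contact_force: [0.7, 0.5, -1.3]
opening: 51.5
grip_force: 20.0
```

```bash
python3 - <<'E'
from h import *
go(462.7,162,21,73.1)
save('wrist','w5',(160,100,520,330),2)
u,v=proj('wrist',(462.7,162.2,7));print((u-160)*2,(v-100)*2)
E
```

```text
t 12.32 pos [462.3 161.2  74.6] yang 73.1 open 51.5 -> row [-0.01  0.09  5.36] turn 0.0
332.1677125466059 220.07526241210212
```

View pics/w5.png

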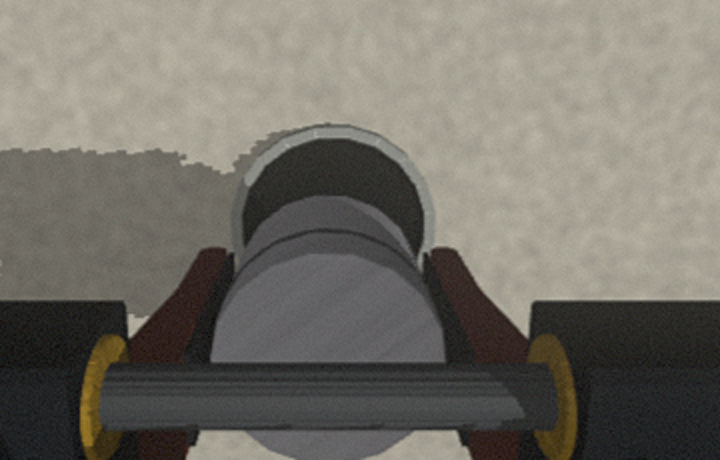

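The ring is centred at about (334,225), against an expected (332,220), so within 2 mm and well inside the 8 mm margin. Lowering the jar.

Call:
arm_command([
  [4.8,0.1,0.1,2,0],
  [4.8,0.1,0.1,3.5,0],
  [4.8,0.1,0.1,4.4,0],
  [4.8,0.1,0.1,4.9,0],
  [4.8,0.1,0.1,5.1,0],
  [4.8,0.1,0.1,5.2,0],
  [4.8,0.1,0.1,5.2,0],
  [4.8,0.1,0.1,5.2,0],
])

```text
t: 13.03
tool_pos: [461.8, 162.4, 22.7]
tool_rot: [0.147, 0.989, 0.0, 0.0]
contact_force: [0.1, -0.2, -1.9]
opening: 52.1
grip_force: 20.0
```

Call:
arm_command([
  [4.8,0,0,0.1,0],
  [4.8,0,0,0.1,0],
  [4.8,0,0,0.15,0],
  [4.8,0,0,0.15,0],
])

```text
t: 13.37
tool_pos: [461.8, 162.4, 21.5]
tool_rot: [0.147, 0.989, 0.0, 0.0]
contact_force: [-1.4, -0.9, 9.8]
opening: 51.8
grip_force: 20.0
```

Call:
arm_command([
  [6,0,0,0,0],
  [7,0,0,0,0],
  [8,0,0,0,0],
  [8,0,0,0,0],
  [8,0,0,-1,0],
  [8,0,0,-4,0],
  [8,0,0,-8,0],
  [8,0,0,-12,0],
  [8.78,0,0,-16,0],
  [8.78,-1.5,-2,-20,0],
  [8.78,-3.5,-4.6,-22,0],
  [8.78,-6,-7.5,-24,0],
  [8.78,-9,-10.5,-24,0],
  [8.78,-11.5,-13.4,-24,0],
  [8.78,-14,-16.3,-24,0],
  [8.78,-16.5,-19.2,-24,0],
  [8.78,-19,-22.1,-24,0],
  [8.78,-21.5,-25,-24,0],
  [8.78,-24,-28,-24,0],
  [8.78,-26.5,-31,-24,0],
])

```text
t: 15.03
tool_pos: [624.9, -213.1, 261.3]
tool_rot: [0.147, 0.989, 0.0, -0.0]
contact_force: [0.1, 0.1, 0.3]
opening: 87.6
grip_force: 0.0
```

```bash
python3 -c "
from h import *
go(642,-253,240,73.1)"
```

```text
t 15.03 pos [ 624.9 -213.1  261.3] yang 73.1 open 87.6 -> row [-2.79 -3.32  2.13] turn 0.0
```

Call:
arm_command([
  [8.78,-2.4,-2.8,2,0],
  [8.78,-2.4,-2.8,2,0],
  [8.78,-2.4,-2.8,2,0],
  [8.78,-2.4,-2.8,2,0],
])

```text
t: 15.37
tool_pos: [639.1, -244.7, 240.7]
tool_rot: [0.147, 0.989, 0.0, -0.001]
contact_force: [0.4, -0.4, -0.8]
opening: 87.5
grip_force: 0.0
```

```bash
python3 - <<'E'
from h import *
go(643,-254,67,73.1)
save('wrist','w6',(240,90,440,270),3.3)
for n,p in(('grey',(643,-254,102)),('steel',(640,-251,50))):u,v=proj('wrist',p);print(n,(u-240)*3.3,(v-90)*3.3)
c=calibration('wrist');np.save('w6.npy',[c['fx'],c['cx'],c['cy'],*c['origin'],*c['rotation']])
E
```

```text
t 15.37 pos [ 639.1 -244.7  240.7] yang 73.1 open 87.5 -> row [-0.67 -0.79 17.37] turn -0.0
grey 251.1870099953375 349.2348214838059
steel 260.5626124530283 301.91689330247686
```

View pics/w6.png

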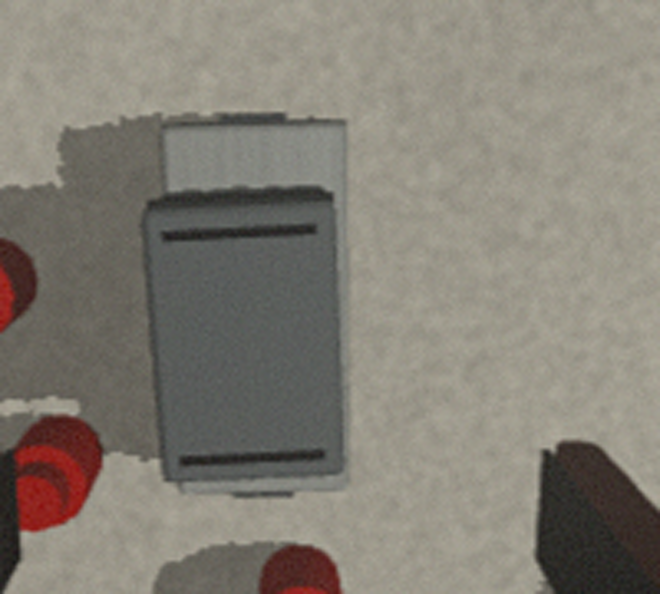

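The grey lid's corners are at (147,207), (332,199), (344,471) and (166,480). The visible steel lid corners are (163,126), (346,122) and (348,489).

```bash
python3 - <<'E'
from h import *
f=lambda u,v,z:px('wrist',240+(u+.5)/3.3-.5,90+(v+.5)/3.3-.5,z)[:2]
ang=lambda a:np.degrees(np.arctan2(a[1],a[0]))
P=np.array([f(*q,102) for q in[(147,207),(332,199),(344,471),(166,480)]])
print(P.mean(0),[np.linalg.norm(P[i]-P[i-1]) for i in range(4)],ang(P[3]-P[0]),ang(P[2]-P[1]),ang(P[1]-P[0]),ang(P[2]-P[3]))
S=np.array([f(*q,50) for q in[(163,126),(346,122),(348,489)]])
print((S[0]+S[2])/2,np.linalg.norm(S[0]-S[1]),np.linalg.norm(S[2]-S[1]),ang(S[2]-S[1]),ang(S[1]-S[0]))
E
```

```text
[ 640.6894333  -254.79905982] [np.float64(82.74765357309703), np.float64(52.637700764062345), np.float64(82.17694586754402), np.float64(54.20663003811901)] -14.644859715458718 -13.554891811006012 75.61515648023303 76.2266114907975
[ 643.98787569 -252.97362218] 60.089260118991646 128.5561347855868 -15.582918510676093 74.37734824054657
```

Call:
arm_command([
  [8.78,-0.45,-0.9,2,-2.7],
  [8.78,-0.45,-0.9,5,-2.7],
  [8.78,-0.45,-0.9,8,-2.7],
  [8.78,-0.45,-0.9,11,-2.7],
  [8.78,-0.45,-0.9,14,-2.7],
  [8.78,-0.45,-0.9,16,-2.7],
  [8.78,-0.45,-0.9,17,-2.7],
  [8.78,-0.45,-0.9,17.3,-2.7],
  [8.78,-0.45,-0.9,17.3,-2.7],
  [7,-0.45,-0.9,17.3,-2.7],
  [6,-0.45,-0.9,17.3,-2.7],
  [5.2,-0.45,-0.9,17.3,-2.7],
  [5.2,-0.45,-0.9,17.3,-2.7],
  [5.2,-0.45,-0.9,17.3,-2.7],
  [5.2,-0.45,-0.9,17.3,-2.7],
  [5.2,-0.45,-0.9,17.3,-2.7],
  [5.2,-0.45,-0.9,17.3,-2.7],
], grip_force=25)

```text
t: 16.83
tool_pos: [641.7, -255.2, 68.3]
tool_rot: [0.124, 0.992, -0.0, 0.0]
contact_force: [-1.6, -0.3, 5.6]
opening: 56.0
grip_force: 25.0
```

```bash
python3 -c "
from h import *
go(681.1,-1.7,67,74.5)"
```

```text
t 16.83 pos [ 641.7 -255.2   68.3] yang 75.8 open 56.0 -> row [ 2.39 25.54  0.12] turn 1.3
```

Call:
arm_command([
  [5.2,0,0,-0.6,0],
  [5.2,0,0,-2,0],
  [5.2,0,0,-4,0],
  [5.2,0.1,0.6,-5.5,0],
  [5.2,0.2,2.2,-6,0],
  [5.2,0.4,4.5,-6,0],
  [5.2,0.7,7.2,-6,1.3],
  [5.2,1,10,-6,1.3],
  [5.2,1.3,13,-6,1.3],
  [5.2,1.6,16,-6,1.3],
  [5.2,1.9,19,-6,1.3],
  [5.2,2.1,22,-5.5,1.3],
  [5.2,2.3,24.4,-4.5,1.3],
  [5.2,2.4,25.5,-3.2,1.3],
  [5.2,2.4,25.5,-2.5,1.3],
  [5.2,2.4,25.5,-2,1.3],
  [5.2,2.4,25.5,-2,1.3],
  [5.2,2.4,25.5,-2,1.3],
])

```text
t: 18.33
tool_pos: [680.2, -3.2, 87.2]
tool_rot: [0.135, 0.991, -0.0, -0.0]
contact_force: [0.6, 0.3, -0.9]
opening: 56.1
grip_force: 25.0
```

```bash
python3 - <<'E'
from h import *
go(681.1,-1.7,22.3,74.5)
save('wrist','w7',(140,60,540,330),1.9)
for d in((50,36),(-50,36),(-50,-36),(50,-36)):
    r=np.radians(-15.5);p=(681.1+d[0]*np.cos(r)-d[1]*np.sin(r),-1.7+d[0]*np.sin(r)+d[1]*np.cos(r),4)
    u,v=proj('wrist',p);print((u-140)*1.9,(v-60)*1.9)
E
```

```text
t 18.33 pos [680.2  -3.2  87.2] yang 74.4 open 56.1 -> row [-0.05  0.17  6.49] turn -0.1
437.4056696720604 385.11484593794034
446.4103140874738 154.17715105747143
265.1001808665869 154.38577474940672
273.3964927865496 385.27657602424176
```

View pics/w7.png

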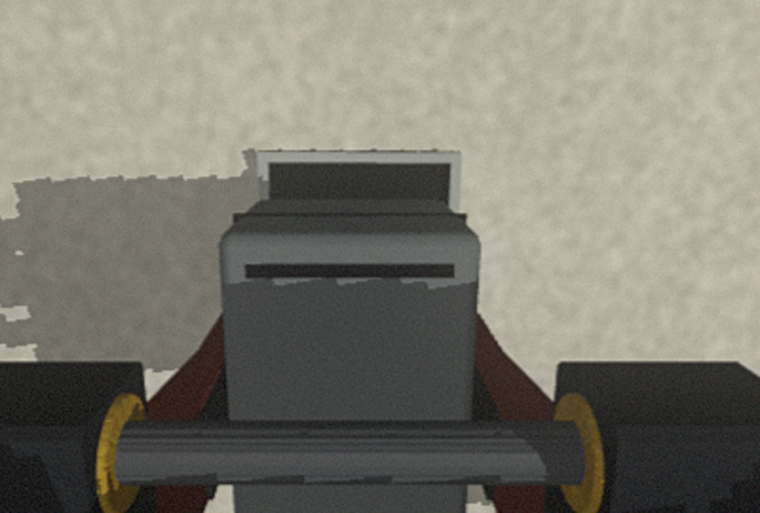

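The tray's inner back corners appear at (269,163) and (450,163), against a predicted (265,154) and (446,154). The box's near bottom edge is at v≈200. I'll compare the two within the wrist frame.

```bash
python3 - <<'E'
from h import *
s=observe();R=Rot.from_quat(s['tool_rot']).as_matrix()
for n,u,v,z in(('tray near edge mid',359.5,163,4),('box near bottom mid',352,200,69),('box near top mid',350,216,121)):
    print(n,R.T@(px('wrist',140+u/1.9,60+v/1.9,z)-s['tool_pos']))
E
```

```text
tray near edge mid [46.53395514  3.11462278 83.76499951]
box near bottom mid [41.32068148 -0.15239234 18.76563845]
box near top mid [ 45.67618278  -0.80166678 -33.23443279]
```

Call:
arm_command([
  [5.2,-0.25,0.25,1.5,0],
  [5.2,-0.25,0.25,3.5,0],
  [5.2,-0.25,0.25,5,0],
  [5.2,-0.25,0.25,5.8,0],
  [5.2,-0.25,0.25,6.1,0],
  [5.2,-0.25,0.25,6.3,0],
  [5.2,-0.25,0.25,6.35,0],
  [5.2,-0.25,0.25,6.35,0],
])

```text
t: 19.05
tool_pos: [684.2, -0.2, 24.7]
tool_rot: [0.135, 0.991, 0.0, 0.001]
contact_force: [-0.3, 1.6, -0.9]
opening: 56.0
grip_force: 25.0
```

Call:
arm_command([
  [5.2,0,0,0.1,0],
  [5.2,0,0,0.15,0],
  [5.2,0,0,0.2,0],
  [5.2,0,0,0.2,0],
])

```text
t: 19.38
tool_pos: [683.8, -0.1, 22.4]
tool_rot: [0.135, 0.991, 0.0, 0.0]
contact_force: [-0.4, -0.4, -1.4]
opening: 55.7
grip_force: 25.0
```

Call:
arm_command([
  [5.2,0,0,0.05,0],
  [5.2,0,0,0.1,0],
  [5.2,0,0,0.1,0],
])

```text
t: 19.63
tool_pos: [683.8, -0.1, 22.3]
tool_rot: [0.135, 0.991, 0.0, 0.0]
contact_force: [-3.0, -0.5, 6.8]
opening: 55.9
grip_force: 25.0
```

Call:
arm_command([
  [6,0,0,0,0],
  [7,0,0,0,0],
  [7.8,0,0,0,0],
  [7.8,0,0,0,0],
  [7.8,0,0,-0.5,0],
  [7.8,0,0,-2.5,0],
  [7.8,0,0,-6,0],
  [7.8,0,0,-10,0],
  [7.8,0,-1,-14,0],
  [8.78,-0.1,-4,-17,0],
  [8.78,-0.3,-7,-18,0],
  [8.78,-0.7,-10,-18,0],
  [8.78,-1,-13,-18,0],
  [8.78,-1.4,-16,-18,0],
  [8.78,-1.7,-19,-18,0],
  [8.78,-2,-22,-18,0],
  [8.78,-2.5,-25,-18,0],
  [8.78,-2.9,-25.3,-18,0],
  [8.78,-2.9,-25.3,-18,0],
  [8.78,-2.9,-25.3,-18,0],
])

```text
t: 21.3
tool_pos: [644.1, -251.4, 201.1]
tool_rot: [0.135, 0.991, 0.0, -0.0]
contact_force: [-0.7, 1.0, 0.3]
opening: 87.8
grip_force: 0.0
```

```bash
python3 - <<'E'
from h import *
go(643,-252.5,14,74.4)
save('wrist','w8',(190,90,490,290),2.6)
u,v=proj('wrist',(643,-252.5,50));print((u-190)*2.6,(v-90)*2.6)
E
```

```text
t 21.3 pos [ 644.1 -251.4  201.1] yang 74.5 open 87.8 -> row [ 0.07 -0.14 18.71] turn 0.1
344.95244362330357 250.33182035913467
```

View pics/w8.png

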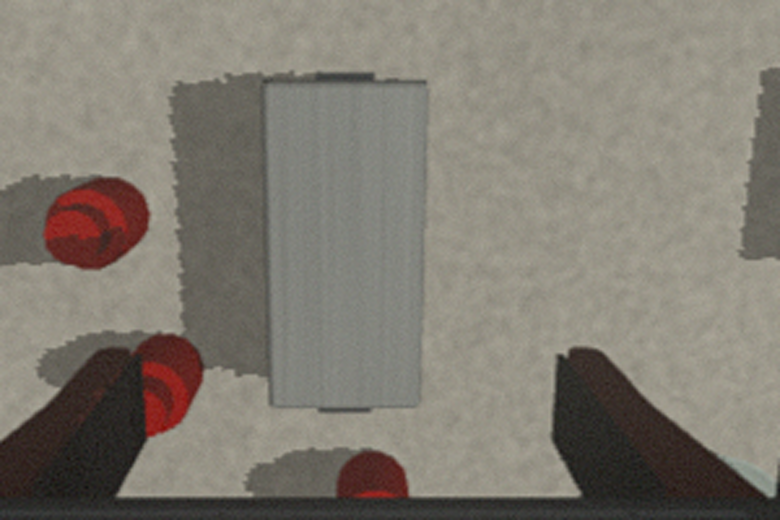

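The steel lid's corners are (263,83), (427,83), (421,405) and (271,406): aligned with the tool and centred at u≈345 as predicted. Descending with the opening cut to 80 mm to keep clear of the red bottle.

Call:
arm_command([
  [8,0.05,-0.1,2,0],
  [8,0.05,-0.1,5,0],
  [8,0.05,-0.1,8,0],
  [8,0.05,-0.1,11,0],
  [8,0.05,-0.1,14,0],
  [8,0.05,-0.1,16.5,0],
  [8,0.05,-0.1,18,0],
  [8,0.05,-0.1,18.5,0],
  [8,0.05,-0.1,18.5,0],
  [8,0.05,-0.1,18.5,0],
  [7,0.05,-0.1,18.5,0],
  [6,0.05,-0.1,18.5,0],
  [5.8,0.05,-0.1,18.5,0],
  [5.8,0.05,-0.1,18.5,0],
  [5.8,0.05,-0.1,18.5,0],
  [5.8,0.05,-0.1,18.5,0],
  [5.8,0.05,-0.1,18.5,0],
], grip_force=45)

```text
t: 22.77
tool_pos: [644.1, -252.9, 17.6]
tool_rot: [0.135, 0.991, -0.0, 0.001]
contact_force: [-0.8, 0.8, 6.7]
opening: 61.5
grip_force: 45.0
```

```bash
python3 -c "
from h import *
go(665,276,100,82.2)"
```

```text
t 22.77 pos [ 644.1 -252.9   17.6] yang 74.5 open 61.5 -> row [12.1  51.53 -8.28] turn -7.7
```

Call:
arm_command([
  [5.8,0,0,-0.6,0],
  [5.8,0,0,-2.5,0],
  [5.8,0,0,-5,0],
  [5.8,0,0,-8,0],
  [5.8,0,0,-11,0],
  [5.8,0.2,1,-12.5,0],
  [5.8,0.7,3,-12.5,0],
  [5.8,1.4,6,-12.5,0],
  [5.8,2.1,9,-12.5,-1],
  [5.8,2.8,12,-12.5,-2],
  [5.8,3.5,15,-12.5,-3],
  [5.8,4.2,18,-12.5,-4],
  [5.8,4.9,21,-12.5,-5],
  [5.8,5.6,24,-12.5,-6],
  [5.8,6.3,27,-12.5,-7],
  [5.8,7,30,-12.5,-7.7],
  [5.8,7.7,33,-12.5,-7.7],
  [5.8,8.4,36,-12.5,-7.7],
  [5.8,9.1,38.5,-12.5,-7.7],
  [5.8,9.4,40,-12.5,-7.7],
])

```text
t: 24.43
tool_pos: [658.0, 161.4, 140.1]
tool_rot: [0.067, 0.998, 0.0, -0.001]
contact_force: [-0.1, 0.5, -4.8]
opening: 62.1
grip_force: 45.0
```

```bash
python3 -c "
from h import *
go(665,276,80,82.2)"
```

```text
t 24.43 pos [658.  161.4 140.1] yang 82.3 open 62.1 -> row [ 0.82 11.45  6.01] turn 0.1
```

Call:
arm_command([
  [5.8,0.1,2.5,0,0],
  [5.8,0.3,5.5,0.5,0],
  [5.8,0.5,8.5,1.5,0],
  [5.8,0.7,10.8,3,0],
  [5.8,0.8,11.4,4.8,0],
  [5.8,0.8,11.4,5.8,0],
  [5.8,0.8,11.4,6,0],
  [5.8,0.8,11.4,6,0],
])

```text
t: 25.1
tool_pos: [665.9, 270.8, 79.6]
tool_rot: [0.068, 0.998, -0.001, -0.001]
contact_force: [-0.3, 0.3, -5.2]
opening: 61.7
grip_force: 45.0
```

```bash
python3 - <<'E'
from h import *
go(665,276,22,82.2)
save('wrist','w9',(140,60,540,330),1.9)
for d in((-73,39),(-73,-39)):
    r=np.radians(-7.8);p=(665+d[0]*np.cos(r)-d[1]*np.sin(r),276+d[0]*np.sin(r)+d[1]*np.cos(r),4)
    u,v=proj('wrist',p);print((u-140)*1.9,(v-60)*1.9)
E
```

```text
t 25.1 pos [665.9 270.8  79.6] yang 82.2 open 61.7 -> row [0.15 0.51 5.76] turn -0.0
468.7360287251272 86.91147054250045
260.89571514615284 87.02005540287647
```

View pics/w9.png

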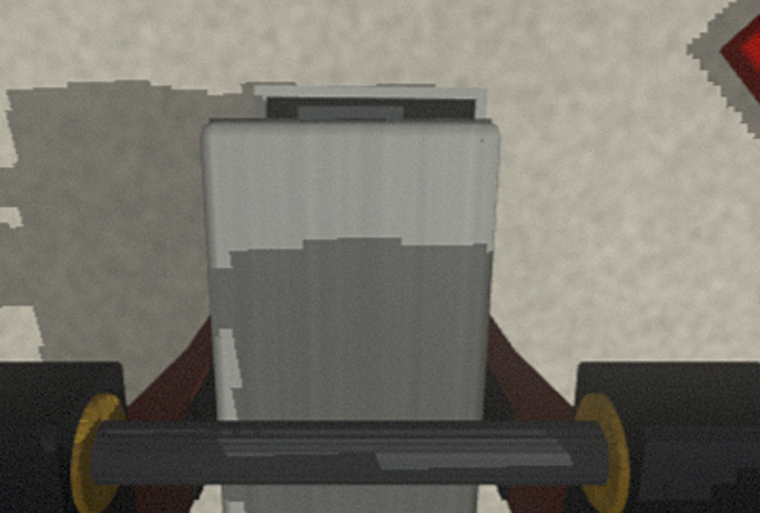

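The tray's near inner edge runs (268,97)-(476,99), against a predicted v=87 and u midpoint of 365. The box lid's near edge runs (205,124)-(498,122).

```bash
python3 - <<'E'
from h import *
s=observe();R=Rot.from_quat(s['tool_rot']).as_matrix()
for n,u,v,z in(('trayL',268,97,4),('trayR',476,99,4),('boxL',205,124,112),('boxR',498,122,112)):
    print(n,R.T@(px('wrist',140+u/1.9,60+v/1.9,z)-s['tool_pos']))
E
```

```text
trayL [ 71.85668005 -31.62635446  76.98403973]
trayR [71.15444442 46.78567936 76.92070543]
boxL [ 64.33046876 -30.29020903 -31.0243982 ]
boxR [ 64.74682128  29.20840793 -31.0715371 ]
```

Call:
arm_command([
  [5.8,0,0.3,1,0],
  [5.8,0,0.65,2.5,0],
  [5.8,0,0.65,4,0],
  [5.8,0,0.65,5,0],
  [5.8,0,0.65,5.4,0],
  [5.8,0,0.65,5.6,0],
  [5.8,0,0.65,5.7,0],
  [5.8,0,0.65,5.7,0],
  [5.8,0,0.65,5.7,0],
])

```text
t: 25.9
tool_pos: [668.4, 278.7, 24.7]
tool_rot: [0.068, 0.998, 0.0, 0.0]
contact_force: [0.8, -1.0, -5.0]
opening: 61.6
grip_force: 45.0
```

Call:
arm_command([
  [5.8,0,0,0.1,0],
  [5.8,0,0,0.2,0],
  [5.8,0,0,0.25,0],
  [5.8,0,0,0.25,0],
  [5.8,0,0,0.25,0],
])

```text
t: 26.32
tool_pos: [668.0, 278.5, 21.7]
tool_rot: [0.068, 0.998, 0.0, 0.0]
contact_force: [-0.9, -0.4, -5.2]
opening: 61.9
grip_force: 45.0
```

Call:
arm_command([
  [5.8,0,0,0.05,0],
  [5.8,0,0,0.1,0],
  [5.8,0,0,0.1,0],
  [5.8,0,0,0.1,0],
])

```text
t: 26.65
tool_pos: [668.0, 278.6, 21.6]
tool_rot: [0.068, 0.998, 0.0, 0.0]
contact_force: [-4.6, -2.1, 5.2]
opening: 61.6
grip_force: 45.0
```

Call:
arm_command([
  [6.6,0,0,0,0],
  [7.4,0,0,0,0],
  [8.2,0,0,0,0],
  [8.2,0,0,0,0],
  [8.2,0,0,-0.5,0],
  [8.2,0,0,-2.5,0],
  [8.2,0,0,-6,0],
  [8.2,0,0,-10,0],
  [8.2,0,0,-14,0],
  [8.2,3,2,-17,0],
  [8.2,7,5,-20,0],
  [8.2,11,8,-20,0],
  [8.2,15,12,-20,0],
  [8.2,19,16,-20,0],
  [8.2,22,20,-20,0],
  [8.2,25,24,-20,0],
  [8.2,27,27,-20,0],
  [8.2,27,27,-20,0],
  [8.2,27,27,-20,0],
])

```text
t: 28.23
tool_pos: [434.5, 586.0, 221.3]
tool_rot: [0.067, 0.998, 0.001, 0.0]
contact_force: [0.1, 0.8, 0.4]
opening: 82.2
grip_force: 0.0
```

```bash
python3 - <<'E'
from h import *
save('top','t9',(170,120,450,290),2.8)
go(0,0,0)
E
```

```text
t 28.28 pos [432.5 589.  221.2] yang 82.5 open 82.1 -> row [ 35.13 -64.13  21.94] turn None
```

View pics/t9.png

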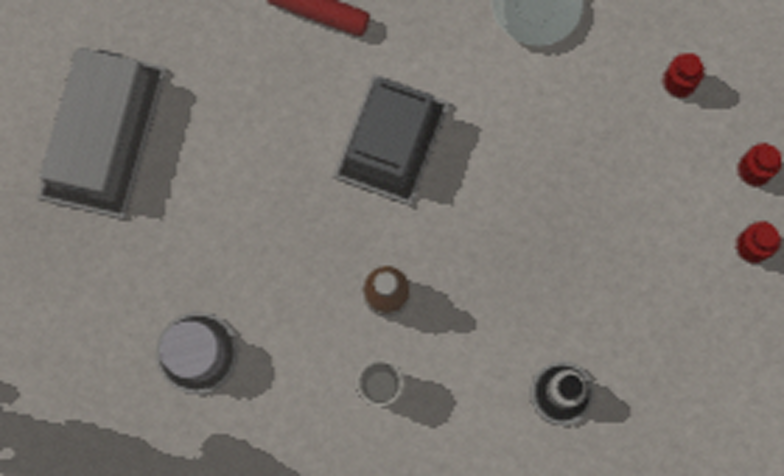

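The top view shows all four pieces upright in their trays: steel about (92,120), grey about (388,128), jar (188,349) and bottle cap (570,386). The amber bottle is at (386,289) and the cup at (381,384), both unmoved. A quick numeric check follows.

```bash
python3 - <<'E'
from h import *
f=lambda u,v,z:px('top',170+(u+.5)/2.8-.5,120+(v+.5)/2.8-.5,z)[:2].round(1)
print('bottle',f(570,386,60),'tray',f(562,393,5))
print('jar',f(188,349,54),'tray 462.7,162')
for n,z,q in(('steel',54,[(80,48),(138,62),(106,193),(44,182)]),('grey',56,[(376,80),(434,98),(402,172),(345,153)])):
    P=np.array([f(*a,z) for a in q]);print(n,P.mean(0),np.degrees(np.arctan2(*(P[0]-P[3])[::-1])),[np.linalg.norm(P[i]-P[i-1]).round() for i in range(4)])
E
```

```text
bottle [ 456.7 -179.2] tray [ 454.1 -178.1]
jar [461.5 162.6] tray 462.7,162
steel [664.2 276. ] -6.903359881573166 [np.float64(131.0), np.float64(57.0), np.float64(128.0), np.float64(58.0)]
grey [681.825   1.075] -17.136274503575986 [np.float64(75.0), np.float64(57.0), np.float64(76.0), np.float64(55.0)]
```

All pieces are within 3 mm of their tray centres, and the arm is clear of everything.

```bash
python3 -c "
from plant import *
print(sign_off())"
```

```text
the job is handed in; nothing more can be done
None
```

The stack is apart and handed in at about 28 s: the bottle, jar, grey box and steel box each stand upright in their own trays, within about 3 mm of centre in the last top view, with the amber bottle and the cup left where they stood.

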